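# Nudge the router template onto its locating pins

## Robot

A 6-joint arm with a two-finger parallel gripper is mounted at the origin on the work surface. World frame = base frame: x ahead of the robot, y to its left, z up, the work surface at z = 0. Lengths are in m, angles in rad, forces in N, time in s.
With the tool pointing down it reaches from about 0.375 to 0.9 m from the base axis. Payload 3.1 kg.
Tool frame: the origin (TCP) lies on the centre line of the jaws, within the pads' length; the fingertips stand 11 mm ahead of it and the grasp point (between the pads) lies 8 mm behind it; x points along the fingers, y is the direction in which the jaws open and shut, and the axes are right-handed (so a half turn about x gives the same grasp; the last joint's range is limited). The gripper opens to 87 mm and grips with 3 to 60 N. Pads are 19 mm wide; open, the fingers measure 117 mm over their backs; the gripper's body (75 mm by 190 mm) begins 51 mm behind the grasp point.
Start: joints at [1.002, 0.527, 1.433, -0, 1.181, -0.178], TCP at [0.237, 0.578, 0.234] pointing down, gripper open.
Joint ranges: [-3.08, 3.08], [-0.75, 2.2], [0.22, 2.44], [-1.43, 4.57], [0, 2.65], [-2.85, 2.85]. Speed limits (rad/s): [2.79, 2.79, 3.14, 3.14, 3.14, 3.14].

## Interface

Orientations are given as a unit quaternion [x, y, z, w].
In Python, from rig import robot, camera, camera_info gives the robot as it stands.
- The arm moves only by the shell command python3 -m inch 'ROWS' [FORCE]. ROWS is JSON, a list that holds one entry, the list of rows, each a list of 5 numbers: the shift along the tool's x, y, z in cm, then the turn about the tool's x in rad, then the opening, from 0 (shut) to 1 (fully open). A call has 1 to 8 rows; each row shifts and turns the pose as measured when the row begins, along the tool's axes as they then stand; what a row does not reach is not made up. A row lasts 1/12 s, in which the tool goes at most 41.7 mm and 7.16 degrees, less where a joint would pass 70% of its speed; a pose out of reach is approached as far as the arm can. A call with a gripper value outside its range is refused whole. The fingers move at their own pace and stop on an object; FORCE is the grip in N (left out, the last holds). Time passes only in rows, so rows that do not move let the fingers close. It gives the time, the measured TCP pose, the force and the opening at its end, in the units of the state.
- robot.get_obs(): the state, without advancing time (a new reading comes with each control period).
- camera(name): name is "scene" or "top"; returns the picture (480x640x3 uint8, red, green, blue); there is no depth.
- camera_info(name): a dict with "camera_matrix" (3x3 intrinsics, pixels), "rvec" (rotation vector, rad) and "tvec" (3), from world to camera coordinates, as OpenCV has them. Camera axes: x right, y down, z forward; pixel columns grow to the right and rows downward; lengths in m; the calibration is good to about 2 mm. A picture is of the moment at which its call begins. camera_info takes no time and is no camera call.
- robot.hand_in(): hands the job in, once; it reports no verdict.
The state is a dict: "time": time; "q": joint angles; "joint_velocities": joint speeds; "joint_torque": joint torques, N m; "position": TCP position; "tool_rot": TCP orientation; "ft_force": force on the tool from outside, world axes, zero at the start; "moment": the same for the moment, N m; "grip_width": finger opening in m.
Only numpy, scipy, OpenCV 4.12 (cv2) and the standard library are available. Lean on these libraries where they do the work, as an engineer would, in place of code of your own. Each camera call takes 0.05 s, during which the arm holds its last target. There are 200 camera calls.

## Task

The plywood router template is lying askew on the two locating pins of the grey jig board. Nudge it sideways with the fingertips until both its round holes drop over the pins and it lies flat on the board. Only push it, never pick it up; leave everything else on the bench where it is, and finish clear of everything.

Things in the scene. Friction and masses are not known exactly. Their poses are not given: they have to be found in the camera images.
- jig: grey laminated jig board screwed to the bench, 210 (its x) x 290 (its y) x 18 mm, yaw varies. Origin at the centre of its underside, z up. Two upright steel locating pins stand on it on its y axis, 150 mm apart: each 12 mm in diameter for 5 mm, then tapering to 4 mm at its tip, 10 mm above the board's top. Its x axis points roughly away from the robot.
- pin_left (a point): tip of the pin at jig (0, +75 mm), 10 mm above the board's top face (28 mm above the bench)
- pin_right (a point): tip of the pin at jig (0, -75 mm), 10 mm above the board's top face
- template: loose plywood template, 120 (its x) x 200 (its y) x 15 mm, 0.2 to 0.3 kg, square-edged. Origin at the centre of its underside, z up, x roughly away from the robot. On its y axis two round through-holes of 15 mm diameter, 150 mm apart, and between them a rectangular through-window 36 (x) x 76 mm (y). Seated, it is centred on the board and square to it (45 mm of board shows all round).
- template_center (a point): centre of the template, half-way up (25.5 mm above the bench when seated). It starts 20 to 48 mm short of its place, on the robot's side, up to 25 mm off left or right and up to 0.12 rad askew, resting on both pin tips and on its near long edge, which lies on the board: tilted about 0.1 rad, far edge raised.
- hole_left (a point): centre of the template's hole at its (0, +75 mm), on its underside; belongs over pin_left
- hole_right (a point): centre of the template's hole at its (0, -75 mm), on its underside; belongs over pin_right
- mallet_mid (a point): bystander, loose: wooden mallet lying flat, 70 mm high, head 55 x 100 mm, handle 190 mm; this point is the middle of its head
- glue_mid (a point): bystander, loose: white glue bottle, 60 mm across, 170 mm tall, standing; its middle
- offcut_mid (a point): bystander, loose: softwood offcut block 70 x 44 x 44 mm; its middle
- hinge_mid (a point): bystander, loose: brass butt hinge lying open, 76 x 56 mm, 8 mm high; its middle
- screwdriver_mid (a point): bystander, loose: screwdriver lying flat, about 25 mm high; a point on it
- tub_mid (a point): bystander, loose: small black round tub, 80 mm across, 50 mm high; its middle
- tape_mid (a point): bystander, loose: tape measure standing on edge, 60 x 32 x 57 mm; its middle
Mind the look-alikes: they are no part of the job. Of the things like the template, leave any that is black or orange; of the rest the smaller one is meant.

How it is judged:
By the outcome, as a careful person would: the job done as asked, in the order asked, and still so for the second after the job is handed in, with the robot touching nothing.
It also fails if it takes over 48 s, if anything falls off the work surface, if the arm or the gripper's body presses on something with over 40 N, if the wrist force passes 120 N, or if a joint passes its speed limit or range.

## Working session

There is one attempt and no reset: what is moved stays moved. The work goes in short steps, Python scripts to look and compute and a shell command to move; the robot and the scene stay as the last step left them, time stands still between calls to the robot, and variables do not carry over. Pictures are saved under pics/ and viewed, about 8 in all and at most 12, crops included, and the job is handed in when it is done.

```bash
ls; mkdir -p pics
python3 - <<'E'
from rig import robot,camera,camera_info
import cv2
print(robot.get_obs())
for n in("scene","top"):
    im=camera(n); cv2.imwrite(f"pics/{n}0.png",im[:,:,::-1]); print(n,camera_info(n))
E
```

```text
pics
{'time': 0.0, 'q': array([ 1.00253212e+00,  5.28452370e-01,  1.43385742e+00, -2.36282622e-05,
        1.18142032e+00, -1.78521323e-01]), 'joint_velocities': array([ 0.00050128, -0.0004508 ,  0.00056031,  0.00178226,  0.00017208,
       -0.00113993]), 'joint_torque': array([-3.15851885e-04, -4.40031874e+01, -1.76596195e+01,  6.34408020e-02,
        5.80602069e-02, -1.50418614e-04]), 'position': array([0.23708095, 0.57753887, 0.23259437]), 'tool_rot': array([ 0.1362148 ,  0.69399176, -0.1376277 ,  0.69345482]), 'ft_force': array([-0.38136792,  0.50343077, -0.34954245]), 'moment': array([ 0.02140954,  0.04093063, -0.03509665]), 'grip_width': 0.08712465274462435}
scene {'camera_matrix': array([[582.48734605,   0.        , 315.96478104],
       [  0.        , 582.48734605, 246.45630624],
       [  0.        ,   0.        ,   1.        ]]), 'rvec': array([ 1.84310202,  1.68792816, -0.65166978]), 'tvec': array([-0.05116575, -0.32097903,  1.96390474])}
top {'camera_matrix': array([[615.99175035,   0.        , 318.49803182],
       [  0.        , 615.99175035, 246.42574162],
       [  0.        ,   0.        ,   1.        ]]), 'rvec': array([ 2.05959234, -2.16032193,  0.22606692]), 'tvec': array([0.04401175, 0.52415831, 1.60635808])}
```

View pics/scene0.png

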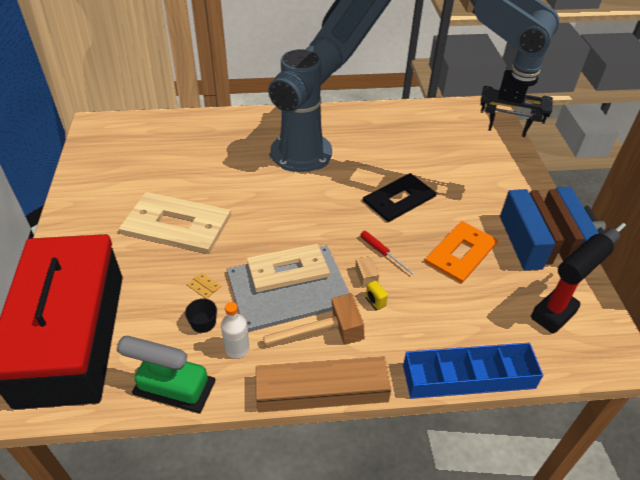

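View pics/top0.png

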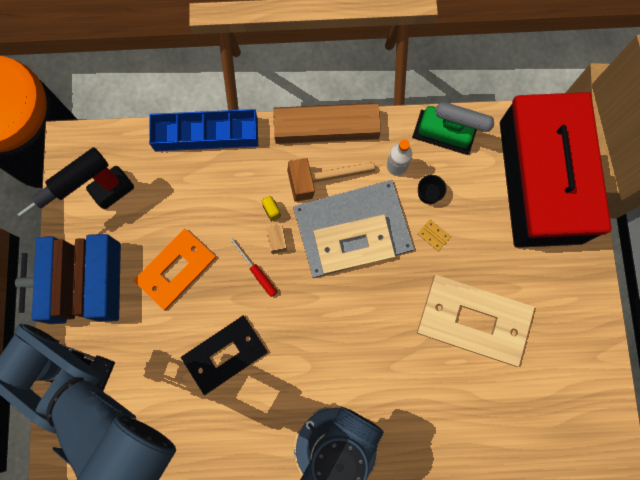

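The top view shows four template-like things: small ply on the jig (355,244), large ply (477,320), black (225,355) and orange (177,270). The smaller ply one on the grey board is meant. I'll check it in a close crop and measure.

```bash
cat > h.py <<'E'
import numpy as np,cv2
from rig import robot,camera,camera_info
def cast(n,uv,z):
    c=camera_info(n);R=cv2.Rodrigues(c["rvec"])[0]
    p=cv2.undistortPoints(np.float64(uv).reshape(-1,1,2),c["camera_matrix"],None).reshape(-1,2)
    d=np.c_[p,np.ones(len(p))]@R; o=-R.T@c["tvec"]
    return o+d*((z-o[2])/d[:,2])[:,None]
def proj(n,P):
    c=camera_info(n)
    return cv2.projectPoints(np.float64(P).reshape(-1,1,3),c["rvec"],c["tvec"],c["camera_matrix"],None)[0].reshape(-1,2)
def quad(mask):
    cs=cv2.findContours(mask,cv2.RETR_EXTERNAL,cv2.CHAIN_APPROX_NONE)[0]
    c=max(cs,key=cv2.contourArea); return c
E
python3 - <<'E'
from h import *
im=cv2.imread("pics/top0.png")[160:300,240:460]
hsv=cv2.cvtColor(im,cv2.COLOR_BGR2HSV)
g=(hsv[...,1]<60)&(hsv[...,2]>70)
for p in [(355-240,225-160),(375-240,250-160),(330-240,210-160),(425-240,270-160),(330-240,255-160)]: print(p,hsv[p[1],p[0]])
a=cv2.resize(im,None,fx=3.6,fy=3.6,interpolation=cv2.INTER_CUBIC)
cv2.imwrite("pics/crop.png",a)
E
```

```text
(115, 65) [ 19 110 229]
(135, 90) [ 18 109 229]
(90, 50) [ 90   6 134]
(185, 110) [ 16 140 202]
(90, 95) [ 18 111 228]
```

View pics/crop.png

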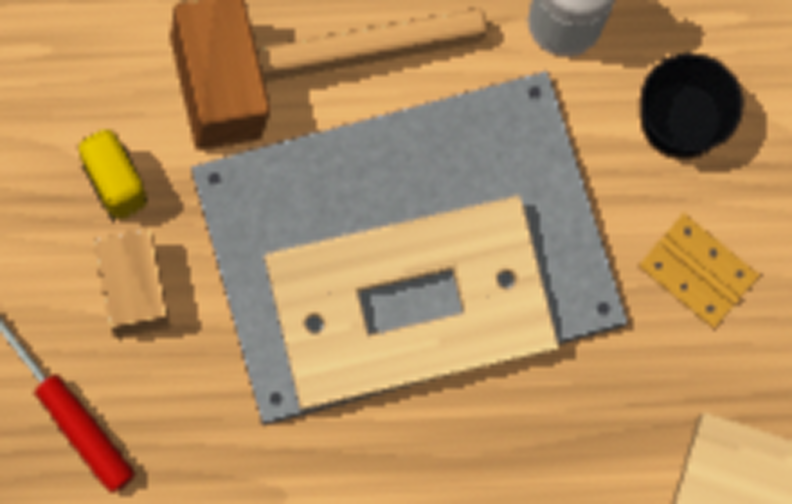

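The crop shows the tilted ply template on the board: corners at about (265,254), (522,197), (558,347) and (300,407), with the holes at (314,323) and (506,279). The choice is right, so next I compute the poses.

Run:
```python
from h import *
np.set_printoptions(precision=4,suppress=True)
f=lambda L:np.float64(L)/3.6+[240,160]
scr=cast("top",f([(214,178),(534,92),(603,308),(276,398)]),.018)
cor=cast("top",f([(192,170),(548,72),(630,324),(263,422)]),.018)
print("jig",cor.mean(0)[:2],scr.mean(0)[:2]);P=cor
for P in(cor,scr):
    y=(P[0]-P[1])+(P[3]-P[2]);print("yaw",np.arctan2(-y[0],y[1]),np.linalg.norm(P[0]-P[1]),np.linalg.norm(P[1]-P[2]),np.linalg.norm(P[3]-P[2]))
far=cast("top",f([(265,254),(522,197)]),.018+.012+.015);near=cast("top",f([(558,347),(300,407)]),.033)
T=np.r_[far,near];y=(T[0]-T[1])+(T[3]-T[2]);print("tmpl",T.mean(0),"yaw",np.arctan2(-y[0],y[1]));print(T)
print("holes",cast("top",f([(314,323),(506,279)]),.039))
np.save("/tmp/j.npy",cor)
# bystanders rough
for n,p,z in [("mallet",(300,180),.07),("mallet head near",(308,199),.07),("offcut",(277,238),.044),("tape",(271,208),.057),("hinge",(434,235),.005),("tub",(432,189),.05),("scr",(262,280),.02),("scr tip",(233,239),.005),("glue cap",(404,146),.17)]:
    print(n,cast("top",[p],z)[0][:2])
```

```text
jig [ 0.5811 -0.0809] [ 0.5832 -0.0798]
yaw 0.22328812483802662 0.2898576866722667 0.21013839315282878 0.29087629379687346
yaw 0.2240841869564581 0.25970842831965213 0.1798688957610299 0.2602501874843746
tmpl [ 0.5325 -0.0791  0.039 ] yaw 0.17983752251828744
[[ 0.5729  0.0301  0.045 ]
 [ 0.6081 -0.1677  0.045 ]
 [ 0.4928 -0.1882  0.033 ]
 [ 0.4562  0.0092  0.033 ]]
holes [[ 0.5189 -0.0045  0.039 ]
 [ 0.546  -0.1518  0.039 ]]
mallet [0.7109 0.0608]
mallet head near [0.6558 0.0413]
offcut [0.5571 0.1308]
tape [0.6389 0.1436]
hinge [ 0.5537 -0.305 ]
tub [ 0.6738 -0.3018]
scr [0.4472 0.177 ]
scr tip [0.5692 0.256 ]
glue cap [ 0.757  -0.2148]
```

Jig: (0.582, -0.080), yaw 0.224. Template in the jig frame: about 48 mm short, 12 mm left and -0.044 rad askew. My plan has three pushes:
1. Push the near edge with both open fingertips, which squares it.
2. Push the left edge with shut fingers.
3. Push the near edge again to seat it.

```bash
cat >> h.py <<'E'
from scipy.spatial.transform import Rotation as Ro
J=np.array([.582,-.080]);JY=.224
def j2w(x,y):
    c,s=np.cos(JY),np.sin(JY); return J+[c*x-s*y,s*x+c*y]
def w2j(p):
    d=np.asarray(p)[...,:2]-J;c,s=np.cos(JY),np.sin(JY)
    return np.stack([c*d[...,0]+s*d[...,1],-s*d[...,0]+c*d[...,1]],-1)
def plan(xyz=None):
    o=robot.get_obs();R=Ro.from_quat(o["tool_rot"]).as_matrix();y=R[:,1]
    print("t",round(o["time"],2),"pos",o["position"].round(4),"jig",w2j(o["position"]).round(4),"F",o["ft_force"].round(1),"w",round(o["grip_width"],3))
    print("toolx",R[:,0].round(3),"y",y.round(3),"z",R[:,2].round(3),"y-yaw",np.arctan2(-y[0],y[1]).round(3),"jig axes in tool: x",(R.T@[np.cos(JY),np.sin(JY),0]).round(3),"y",(R.T@[-np.sin(JY),np.cos(JY),0]).round(3))
    if xyz is not None: print("shift cm",(R.T@(np.array(xyz)-o["position"])*100).round(2))
E
python3 - <<'E'
from h import *
plan([.447,-.094,.23])
E
```

```text
t 0.1 pos [0.2371 0.5776 0.2327] jig [-0.1902  0.7178] F [ 0.6 -0.9  0.1] w 0.087
toolx [-0.001 -0.002 -1.   ] y [ 0.38   0.925 -0.002] z [ 0.925 -0.38  -0.   ] y-yaw -0.39 jig axes in tool: x [-0.001  0.576  0.817] y [-0.001  0.817 -0.576]
shift cm [  0.36 -54.14  44.93]
```

```bash
python3 -m inch '[[[0,-3.1,2.6,0,1],[0,-3.1,2.6,0,1],[0,-3.1,2.6,0,1],[0,-3.1,2.6,0,1],[0,-3.1,2.6,0,1],[0,-3.1,2.6,0,1],[0,-3.1,2.6,0,1],[0,-3.1,2.6,0,1]]]'
python3 -m inch '[[[0,-3.1,2.6,0,1],[0,-3.1,2.6,0,1],[0,-3.1,2.6,0,1],[0,-3.1,2.6,0,1],[0,-3.1,2.6,0,1],[0,-3.1,2.6,0,1],[0,-3.1,2.6,0,1],[0,0,0,0,1]]]'
python3 -m inch '[[[0,0,0,-0.12,1],[0,0,0,-0.12,1],[0,0,0,-0.12,1],[0,0,0,-0.12,1],[0,0,0,-0.12,1],[0,0,0,0,1]]]'
python3 - <<'E'
from h import *
plan([.447,-.094,.13])
E
```

```text
time: 0.77
position: [0.3353, 0.2668, 0.2284]
tool_rot: [0.132, 0.696, -0.131, 0.694]
ft_force: [1.4, -0.3, -0.7]
grip_width: 0.087
time: 1.43
position: [0.4279, -0.0182, 0.2278]
tool_rot: [0.133, 0.693, -0.134, 0.695]
ft_force: [0.9, 0.4, -0.2]
grip_width: 0.087
time: 1.93
position: [0.4269, -0.0212, 0.2262]
tool_rot: [-0.083, 0.703, 0.084, 0.701]
ft_force: [-0.1, -0.5, 0.8]
grip_width: 0.0872
t 1.93 pos [ 0.4269 -0.0212  0.2262] jig [-0.1382  0.0918] F [-0.1 -0.5  0.8] w 0.087
toolx [-0.002  0.    -1.   ] y [-0.234  0.972  0.001] z [ 0.972  0.234 -0.002] y-yaw 0.237 jig axes in tool: x [-0.002 -0.013  1.   ] y [0.001 1.    0.013]
shift cm [ 9.62 -7.55  0.27]
```

```bash
python3 -m inch '[[[0,-4,0,0.013,1],[0,-4,-0.3,0,1],[4,0,0,0,1],[4,0,0,0,1],[4,0,0,0,1],[4,0,0,0,1],[2.5,0,0,0,1],[0,0,0,0,1]]]'
python3 - <<'E'
from h import *
plan()
cv2.imwrite("pics/top1.png",cv2.resize(camera("top")[180:300,270:430,::-1],None,fx=5,fy=5,interpolation=cv2.INTER_CUBIC))
E
```

```text
time: 2.6
position: [0.45, -0.1037, 0.0373]
tool_rot: [-0.073, 0.699, 0.068, 0.708]
ft_force: [0.4, 0.2, -0.7]
grip_width: 0.0868
t 2.6 pos [ 0.45   -0.1037  0.0373] jig [-0.134   0.0062] F [ 0.4  0.2 -0.7] w 0.087
toolx [ 0.014 -0.007 -1.   ] y [-0.198  0.98  -0.009] z [0.98  0.198 0.012] y-yaw 0.2 jig axes in tool: x [0.012 0.024 1.   ] y [-0.01   1.    -0.024]
```

View pics/top1.png

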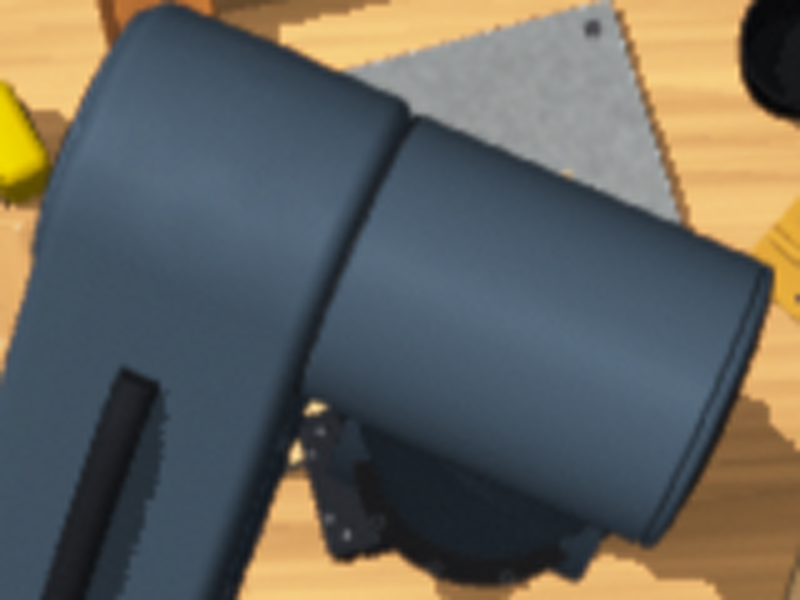

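The arm covers the template in the top view, so during contact I'll use the scene camera. First push now, about 30 mm of template travel.

```bash
python3 -m inch '[[[0.3,0.5,0.3,-0.024,1],[0,0,0.8,0,1],[0,0,0.7,0,1],[0,0,0.7,0,1],[0,0,0.7,0,1],[0,0,0.7,0,1],[0,0,0.6,0,1],[0,0,0,0,1]]]'
python3 - <<'E'
from h import *
plan()
cv2.imwrite("pics/s1.png",cv2.resize(camera("scene")[220:340,210:370,::-1],None,fx=5,fy=5,interpolation=cv2.INTER_CUBIC))
E
```

```text
time: 3.32
position: [0.5016, -0.0871, 0.0449]
tool_rot: [-0.085, 0.694, 0.074, 0.711]
ft_force: [-1.1, 0.6, -1.0]
grip_width: 0.0867
t 3.32 pos [ 0.5016 -0.0871  0.0449] jig [-0.08    0.0109] F [-1.1  0.6 -1. ] w 0.087
toolx [ 0.026 -0.012 -1.   ] y [-0.223  0.975 -0.018] z [0.974 0.224 0.023] y-yaw 0.225 jig axes in tool: x [ 0.023 -0.001  1.   ] y [-0.018  1.     0.002]
```

View pics/s1.png

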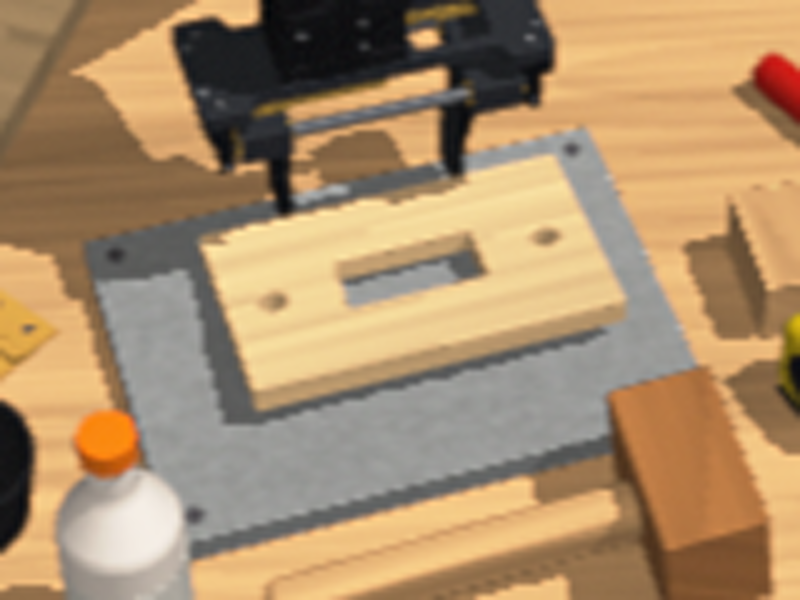

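The scene crop shows the template moved toward its place: top corners at (200,238), (555,155), (626,300) and (255,393), holes at (272,300) and (545,236), still tilted. The tool drifted up about 8 mm, so I must correct the height.

```bash
cat >> h.py <<'E'
def tmpl(cam,near,far,holes,f,off,zn=.033,zf=.045):
    # near: left,right(+y,-y); far the same
    g=lambda L:np.float64(L)/f+off
    n=cast(cam,g(near),zn);q=cast(cam,g(far),zf);T=np.r_[n,q]
    y=n[0]-n[1]+q[0]-q[1];print("size",np.linalg.norm(n[0]-n[1]),np.linalg.norm(n[0]-q[0]),"centre jig",w2j(T.mean(0)).round(4),"yaw rel",(np.arctan2(-y[0],y[1])-JY).round(4),"near edge",w2j(n).round(4).tolist())
    h=w2j(cast(cam,g(holes),(zn+zf)/2));print("holes jig",h.round(4).tolist(),"mid",h.mean(0).round(4))
E
python3 - <<'E'
from h import *
tmpl("scene",[(555,155),(200,238)],[(626,300),(255,393)],[(545,236),(272,300)],5,[210,220])
print("jig check",w2j(cast("scene",np.float64([(572,148),(115,254),(195,514)])/5+[210,220],.018)))
E
```

```text
size 0.20104432745819972 0.11982403923009328 centre jig [-0.0072  0.0161] yaw rel 0.0034 near edge [[-0.0671, 0.1168], [-0.0668, -0.0842]]
holes jig [[-0.0076, 0.0911], [-0.0084, -0.0594]] mid [-0.008   0.0159]
jig check [[-0.08231632  0.13229259]
 [-0.08248661 -0.12855309]
 [ 0.09750055 -0.12808159]]
```

The jig screws read +7.5 mm in this view. Relative to them, the template is about 14 mm short, 14 mm left and square. Next I retreat, shut the fingers and go over to the left edge.

```bash
python3 -m inch '[[[0,0,-2,0,1],[-4,0,0,0,0],[-4,0,0,0,0],[0,3.9,0,0,0],[0,3.9,0,0,0],[0,3.9,1,0,0],[0,2,3,0,0],[0,0,4,0,0]]]' 20
python3 - <<'E'
from h import *
plan([*j2w(-.012,.147),.10])
cv2.imwrite("pics/s2.png",cv2.resize(camera("scene")[220:340,210:370,::-1],None,fx=5,fy=5,interpolation=cv2.INTER_CUBIC))
E
```

```text
time: 4.03
position: [0.5212, 0.0609, 0.124]
tool_rot: [-0.079, 0.698, 0.07, 0.708]
ft_force: [0.6, -0.1, -1.3]
grip_width: 0.0485
t 4.03 pos [0.5212 0.0609 0.124 ] jig [-0.028   0.1509] F [ 0.6 -0.1 -1.3] w 0.049
toolx [ 0.016 -0.011 -1.   ] y [-0.21   0.978 -0.014] z [0.978 0.21  0.013] y-yaw 0.212 jig axes in tool: x [0.013 0.012 1.   ] y [-0.014  1.    -0.012]
shift cm [ 2.42 -0.34  1.57]
```

View pics/s2.png

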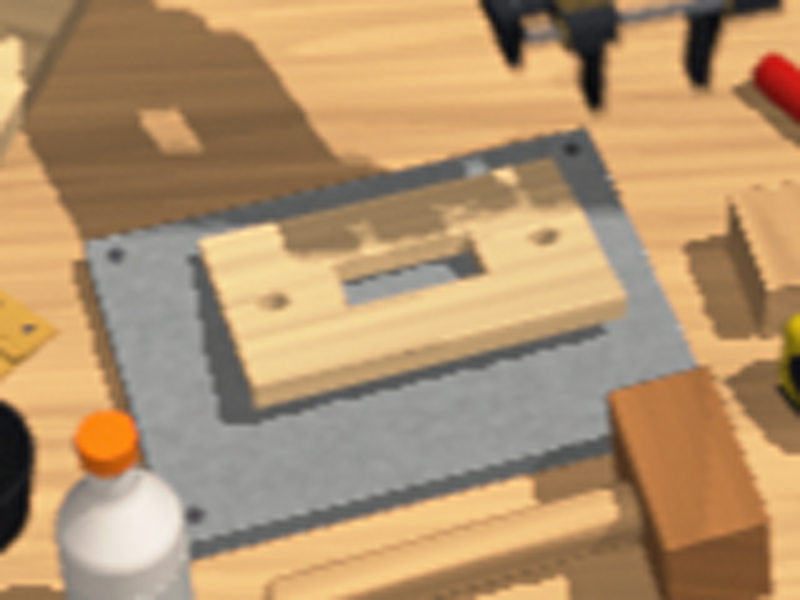

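The template stayed as it was when the fingers left: holes at (272,300) and (545,236). Next: shut the fingers, descend beside the left edge and check clearance.

```bash
python3 -m inch '[[[0,-0.1,1.4,-0.012,0],[0,0,0,0,0],[0,0,0,0,0],[0,0,0,0,0],[3,0,0,0,0],[3,0,0,0,0],[2.2,0,0,0,0],[0,0,0,0,0]]]' 20
python3 - <<'E'
from h import *
plan([*j2w(-.012,.129),.041])
E
```

```text
time: 4.75
position: [0.553, 0.0602, 0.0444]
tool_rot: [-0.085, 0.688, 0.073, 0.717]
ft_force: [-1.4, -0.5, 0.3]
grip_width: 0.0012
t 4.75 pos [0.553  0.0602 0.0444] jig [0.0029 0.1431] F [-1.4 -0.5  0.3] w 0.001
toolx [ 0.043 -0.012 -0.999] y [-0.221  0.975 -0.021] z [0.974 0.221 0.039] y-yaw 0.222 jig axes in tool: x [0.039 0.002 0.999] y [-0.021  1.    -0.001]
shift cm [ 0.31 -1.41 -1.5 ]
```

```bash
python3 -m inch '[[[0.4,0,-1.5,0,0],[0.1,0,0,0,0],[0,-0.7,0,0,0],[0,-0.6,0,0,0],[0,-0.5,0,0,0],[0,-0.4,0,0,0],[0,-0.3,0,0,0],[0,0,0,0,0]]]' 20
python3 - <<'E'
from h import *
plan([*j2w(-.012,.115),.041])
cv2.imwrite("pics/s3.png",cv2.resize(camera("scene")[220:340,210:370,::-1],None,fx=5,fy=5,interpolation=cv2.INTER_CUBIC))
E
```

```text
time: 5.42
position: [0.5444, 0.0276, 0.0434]
tool_rot: [-0.083, 0.688, 0.071, 0.718]
ft_force: [0.1, 1.3, -1.2]
grip_width: 0.0007
t 5.42 pos [0.5444 0.0276 0.0434] jig [-0.0128  0.1133] F [ 0.1  1.3 -1.2] w 0.001
toolx [ 0.044 -0.013 -0.999] y [-0.216  0.976 -0.022] z [0.975 0.216 0.041] y-yaw 0.217 jig axes in tool: x [0.041 0.007 0.999] y [-0.022  1.    -0.006]
shift cm [0.24 0.18 0.07]
```

View pics/s3.png

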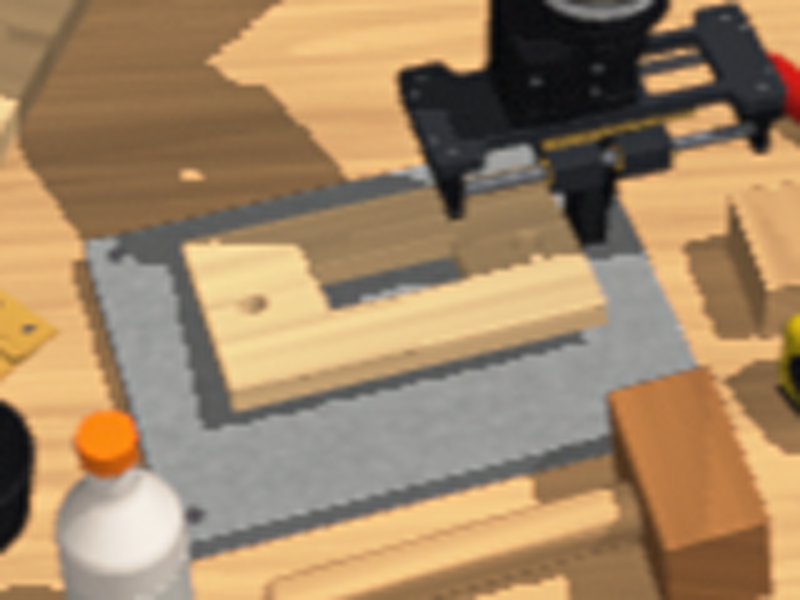

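The template slid right about 20 crop pixels and is still square: right hole (253,304), far corners (605,300) and (232,396), near-right corner (183,245).

Run:
```python
from h import *
g=lambda L:np.float64(L)/5+[210,220]
o=np.array([.0075,.002])
for nm,p,z in[("hole R was",[(272,300)],.039),("hole R",[(253,304)],.039),("farcorners was",[(626,300),(255,393)],.045),("far",[(605,301),(232,396)],.045),("near was",[(200,238)],.033),("near",[(183,245)],.033)]: print(nm,(w2j(cast("scene",g(p),z))-o).round(4).tolist())
```

```text
hole R was [[-0.0159, -0.0614]]
hole R [[-0.0163, -0.0716]]
farcorners was [[0.0446, 0.1138], [0.0457, -0.0862]]
far [[0.0419, 0.1031], [0.0441, -0.0977]]
near was [[-0.0743, -0.0862]]
near [[-0.0722, -0.0961]]
```

About 3 mm left remains, so I nudge 2.5 mm more, then retreat and look.

```bash
python3 -m inch '[[[0,-0.25,0,0,0],[0,0,0,0,0],[0,2,0,0,0],[-4,0.5,0,0,0],[-4,0,0,0,0],[0,0,-3,0,1],[0,0,-4,0,1],[0,0,-4,0,1]]]' 20
python3 - <<'E'
from h import *
plan([*j2w(-.118,.0),.125])
cv2.imwrite("pics/s4.png",cv2.resize(camera("scene")[220:340,210:370,::-1],None,fx=5,fy=5,interpolation=cv2.INTER_CUBIC))
E
```

```text
time: 6.13
position: [0.439, 0.0266, 0.1181]
tool_rot: [-0.087, 0.682, 0.071, 0.722]
ft_force: [-0.2, -1.2, 0.1]
grip_width: 0.013
t 6.13 pos [0.439  0.0266 0.1181] jig [-0.1157  0.1357] F [-0.2 -1.2  0.1] w 0.013
toolx [ 0.058 -0.016 -0.998] y [-0.221  0.975 -0.028] z [0.974 0.222 0.054] y-yaw 0.223 jig axes in tool: x [0.054 0.001 0.999] y [-0.028  1.     0.   ]
shift cm [ -0.31 -13.58  -0.19]
```

View pics/s4.png

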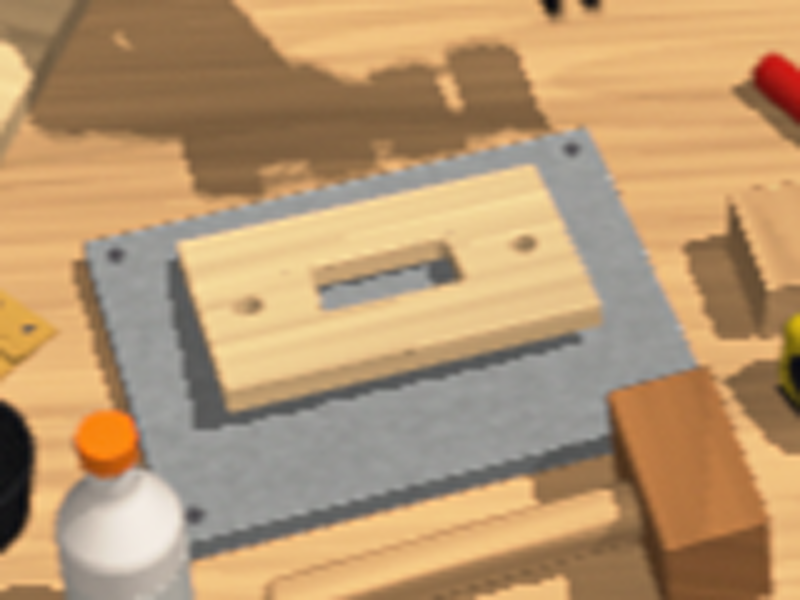

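Now in clear view: near corners (536,165) and (178,241), far corners (600,304) and (227,396), holes (247,305) and (524,243). It is still tilted.

Run:
```python
from h import *
tmpl("scene",[(536,165),(178,241)],[(600,304),(227,396)],[(524,243),(247,305)],5,[210,220])
```

```text
size 0.20049245262682477 0.11439012181471078 centre jig [-0.0075  0.0031] yaw rel -0.0123 near edge [[-0.0632, 0.1045], [-0.0683, -0.0959]]
holes jig [[-0.0063, 0.0789], [-0.0091, -0.0727]] mid [-0.0077  0.0031]
```

It is within 1 mm in y, about 15 mm short, and yaw is about -0.015. Now behind the near edge for the final two-finger push.

```bash
python3 -m inch '[[[0,-3.9,0,0,1],[0,-3.9,-0.3,0,1],[0,-3.9,0,0,1],[0,-1.9,0,0,1],[3.8,0,0,0,1],[3.5,0,-0.3,0,1],[1.5,0,-0.2,0,1],[0,0,0,0,1]]]' 20
python3 - <<'E'
from h import *
plan([*j2w(-.085,.0),.032])
E
```

```text
time: 6.85
position: [0.4509, -0.1143, 0.0305]
tool_rot: [-0.09, 0.687, 0.072, 0.717]
ft_force: [-1.0, 0.4, 0.2]
grip_width: 0.0699
t 6.85 pos [ 0.4509 -0.1143  0.0305] jig [-0.1355 -0.0043] F [-1.   0.4  0.2] w 0.07
toolx [ 0.045 -0.02  -0.999] y [-0.227  0.973 -0.029] z [0.973 0.228 0.039] y-yaw 0.229 jig axes in tool: x [ 0.039 -0.005  0.999] y [-0.029  1.     0.006]
shift cm [0.03 0.4  5.05]
```

```bash
python3 -m inch '[[[-0.4,0.4,0,0,1],[0,0,1.5,0,1],[0,0,1.5,0,1],[0,0,1,0,1],[0,0,0,0,1]]]' 20
python3 - <<'E'
from h import *
plan([*j2w(-.082,.0),.034])
E
```

```text
time: 7.27
position: [0.4898, -0.0991, 0.0392]
tool_rot: [-0.09, 0.688, 0.073, 0.717]
ft_force: [-0.2, 0.1, -0.2]
grip_width: 0.0867
t 7.27 pos [ 0.4898 -0.0991  0.0392] jig [-0.0941  0.0019] F [-0.2  0.1 -0.2] w 0.087
toolx [ 0.043 -0.019 -0.999] y [-0.228  0.973 -0.028] z [0.973 0.228 0.038] y-yaw 0.23 jig axes in tool: x [ 0.038 -0.006  0.999] y [-0.028  1.     0.007]
shift cm [ 0.57 -0.18  1.19]
```

```bash
python3 -m inch '[[[0.5,-0.15,0.4,0.007,1],[0.05,0,0.5,0,1],[0.05,0,0.4,0,1],[0.05,0,0.4,0,1],[0.05,0,0.3,0,1],[0,0,0.2,0,1],[0,0,0,0,1]]]' 20
python3 - <<'E'
from h import *
plan([*j2w(-.0695,.0),.034])
cv2.imwrite("pics/s5.png",cv2.resize(camera("scene")[220:340,210:370,::-1],None,fx=5,fy=5,interpolation=cv2.INTER_CUBIC))
E
```

```text
time: 7.85
position: [0.5099, -0.0939, 0.0349]
tool_rot: [-0.087, 0.69, 0.071, 0.715]
ft_force: [-1.2, 1.3, 0.6]
grip_width: 0.087
t 7.85 pos [ 0.5099 -0.0939  0.0349] jig [-0.0734  0.0025] F [-1.2  1.3  0.6] w 0.087
toolx [ 0.038 -0.018 -0.999] y [-0.222  0.975 -0.026] z [0.974 0.223 0.033] y-yaw 0.224 jig axes in tool: x [ 0.033 -0.     0.999] y [-0.026  1.     0.001]
shift cm [ 0.11 -0.25  0.39]
```

View pics/s5.png

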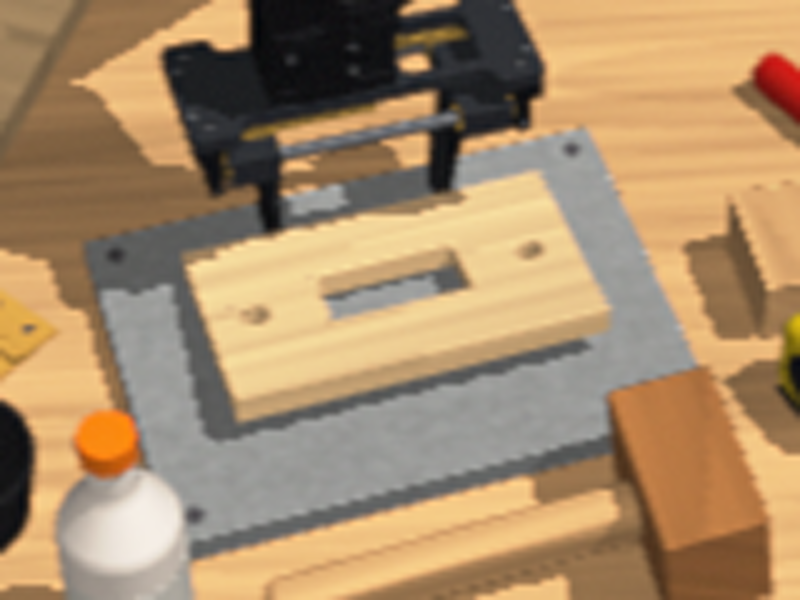

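The template advanced a few mm and is still tilted, with the fingers against its near edge: holes at (530,250) and (256,314). I keep pushing in small steps, watching the force.

```bash
python3 - <<'E'
from h import *
tmpl("scene",[(543,172),(185,257)],[(610,313),(237,408)],[(530,250),(256,314)],5,[210,220])
E
python3 -m inch '[[[0.1,0,0.3,0,1],[0,0,0.2,0,1],[0,0,0,0,1]]]' 20
python3 -m inch '[[[0.05,0,0.2,0,1],[0,0,0.1,0,1],[0,0,0,0,1]]]' 20
python3 - <<'E'
from h import *
plan()
cv2.imwrite("pics/s6.png",cv2.resize(camera("scene")[220:340,210:370,::-1],None,fx=5,fy=5,interpolation=cv2.INTER_CUBIC))
a=cv2.imread("pics/s5.png").astype(int);b=cv2.imread("pics/s6.png").astype(int)
print("diff",np.abs(a-b).max(2)[150:450,150:650].mean())
E
```

```text
size 0.20154510077173662 0.11558018173470759 centre jig [0.0011 0.0053] yaw rel 0.0068 near edge [[-0.0571, 0.1065], [-0.0562, -0.095]]
holes jig [[-0.0006, 0.0804], [-0.0018, -0.0698]] mid [-0.0012  0.0053]
time: 8.15
position: [0.5158, -0.0929, 0.0338]
tool_rot: [-0.087, 0.689, 0.071, 0.716]
ft_force: [0.4, -0.6, -0.2]
grip_width: 0.0869
time: 8.4
position: [0.5182, -0.0921, 0.0332]
tool_rot: [-0.087, 0.69, 0.071, 0.715]
ft_force: [-1.0, -0.9, 0.8]
grip_width: 0.0869
t 8.4 pos [ 0.5182 -0.0921  0.0332] jig [-0.0649  0.0024] F [-1.  -0.9  0.8] w 0.087
toolx [ 0.037 -0.018 -0.999] y [-0.222  0.975 -0.025] z [0.974 0.222 0.033] y-yaw 0.224 jig axes in tool: x [0.033 0.    0.999] y [-0.025  1.     0.   ]
diff 29.38306
```

View pics/s6.png

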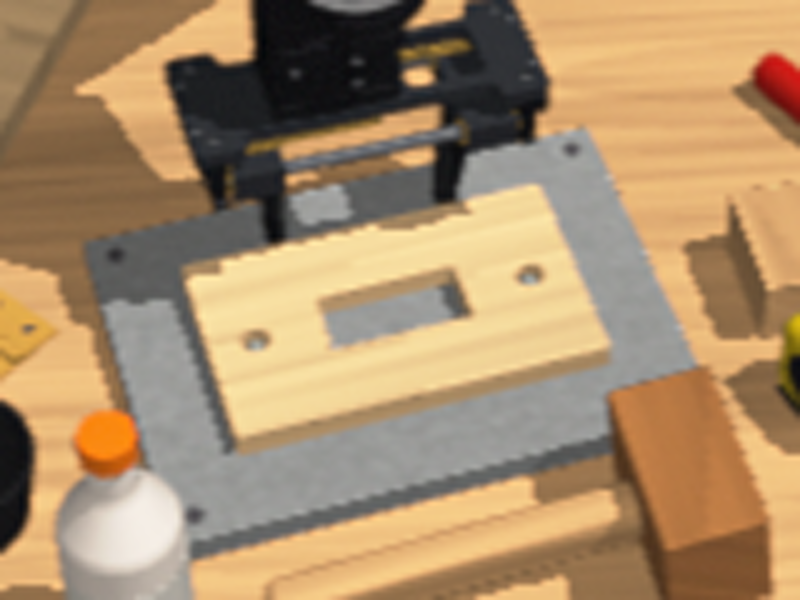

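The template dropped: bright pin tips show in both holes (256,340) and (529,274), and the far-edge shadow is gone. Retreating clear for a top view.

```bash
python3 -m inch '[[[0,0,-1,0,1],[0,0,-3,0,1],[-4,0,0,0,1],[-4,0,0,0,1],[-4,0,0,0,1],[-4,0,0,0,1],[0,4,0,0,1],[0,4,0,0,1]]]' 20
python3 -m inch '[[[0,4,0,0,1],[0,4,0,0,1],[0,4,0,0,1],[0,4,0,0,1],[0,4,0,0,1],[0,4,0,0,1],[0,0,0,0,1],[0,0,0,0,1]]]' 20
python3 - <<'E'
from h import *
plan()
s=camera("scene")[220:340,210:370,::-1];t=camera("top")[175:295,280:440,::-1]
r=lambda a,f:cv2.resize(a,None,fx=f,fy=f,interpolation=cv2.INTER_CUBIC)
cv2.imwrite("pics/fs.png",r(s,5));cv2.imwrite("pics/ft.png",r(t,5))
a=camera("top");b=cv2.imread("pics/top0.png")[:,:,::-1]
d=(np.abs(a.astype(int)-b).max(2)>60).astype(np.uint8)
for x,y,w,h,n in cv2.connectedComponentsWithStats(d)[2][1:]:
    if n>25: print("changed",x,y,w,h,n)
tmpl("scene",[(540,186),(185,270)],[(610,349),(237,440)],[(529,274),(256,340)],5,[210,220],.033,.033)
E
```

```text
time: 9.12
position: [0.4545, -0.0257, 0.1909]
tool_rot: [-0.082, 0.69, 0.068, 0.716]
ft_force: [-0.5, 0.6, 0.0]
grip_width: 0.0874
time: 9.78
position: [0.3979, 0.2223, 0.187]
tool_rot: [-0.082, 0.685, 0.07, 0.72]
ft_force: [0.0, -0.5, -0.2]
grip_width: 0.087
t 9.78 pos [0.3979 0.2223 0.187 ] jig [-0.1124  0.3356] F [ 0.  -0.5 -0.2] w 0.087
toolx [ 0.052 -0.013 -0.999] y [-0.213  0.977 -0.023] z [0.976 0.214 0.048] y-yaw 0.215 jig axes in tool: x [0.048 0.009 0.999] y [-0.024  1.    -0.008]
changed 312 196 88 80 3440
changed 324 247 6 6 26
changed 183 249 93 103 5589
changed 11 288 471 192 35716
changed 0 338 14 46 430
changed 0 384 11 18 111
changed 342 428 14 8 33
changed 368 436 26 44 487
size 0.19885733333865058 0.1192749535628382 centre jig [0.0117 0.0016] yaw rel -0.0021 near edge [[-0.0477, 0.1017], [-0.0473, -0.0972]]
holes jig [[0.0103, 0.0763], [0.0103, -0.0732]] mid [0.0103 0.0015]
```

View pics/ft.png

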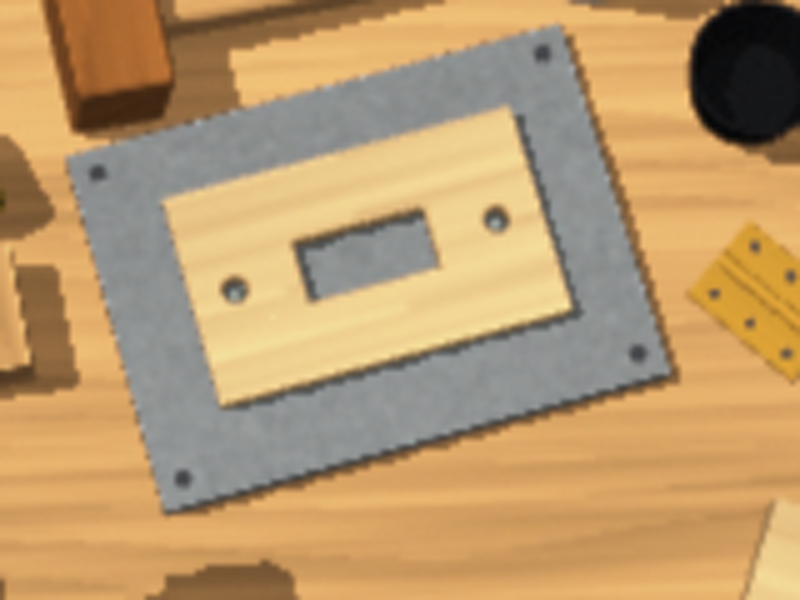

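View pics/fs.png

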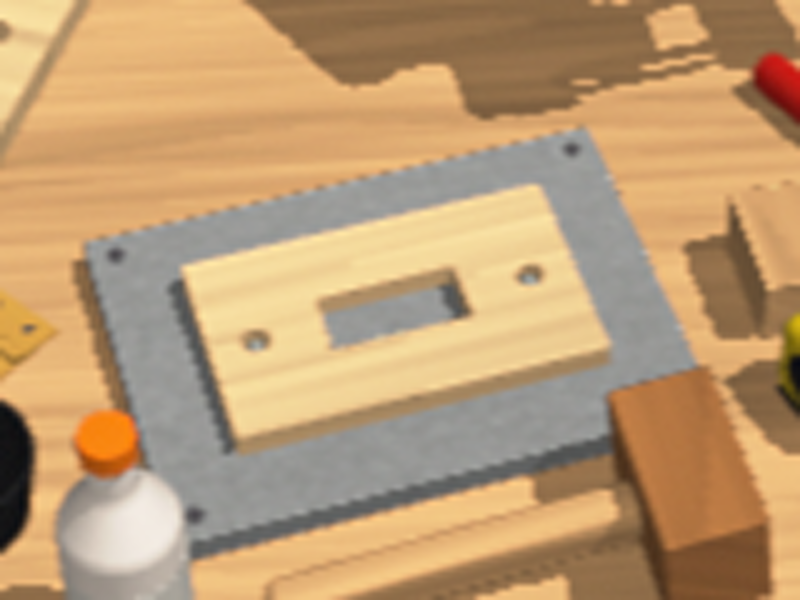

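Both views show the pins in both holes and an even grey margin, with no shadow under the far edge. One numeric check from the top view, then hand in.

Run:
```python
from h import *
g=lambda L:np.float64(L)/5+[280,175]
s=w2j(cast("top",g([(97,172),(542,53),(638,353),(182,479)]),.018)).mean(0)
for z in(.033,.039):
    t=w2j(cast("top",g([(163,203),(517,107),(577,314),(223,407)]),z));print(z,"centre rel",(t.mean(0)-s).round(4),"sides",np.linalg.norm(t[0]-t[1]),np.linalg.norm(t[2]-t[3]),np.linalg.norm(t[1]-t[2]))
```

```text
0.033 centre rel [-0.0011 -0.0018] sides 0.20453430029845895 0.20112342492736515 0.12206774046463431
0.039 centre rel [-0.0025 -0.0011] sides 0.20378952641284576 0.20039107111456989 0.1216232533285344
```

The flatness needs a firmer number, so I triangulate the four top corners from both views using fitted contours.

Run:
```python
from h import *
def corners(n,box):
    im=np.mean([camera(n).astype(float) for _ in range(1)],0).astype(np.uint8)
    x0,y0,x1,y1=box;hsv=cv2.cvtColor(im,cv2.COLOR_RGB2HSV)
    h=hsv.astype(int);m=((h[...,1]>60)&(h[...,2]>215 if n=="top" else (h[...,1]>60)&(h[...,2]>200))).astype(np.uint8)
    M=np.zeros_like(m);M[y0:y1,x0:x1]=m[y0:y1,x0:x1];c=quad(M)[:,0,:]
    hull=cv2.convexHull(c); q=cv2.approxPolyN(hull,4,ensure_convex=True).reshape(-1,2).astype(float)
    L=[]
    for i in range(4):
        a,b=q[i],q[(i+1)%4];d=(b-a)/np.linalg.norm(b-a);r=c-a
        t=r@d;e=np.abs(r[:,0]*d[1]-r[:,1]*d[0]);s=c[(e<2)&(t>4)&(t<np.linalg.norm(b-a)-4)]
        L.append(cv2.fitLine(s.astype(np.float32),cv2.DIST_HUBER,0,.01,.01).ravel())
    P=[]
    for i in range(4):
        l,k=L[i-1],L[i];P.append(l[2:]+l[:2]*np.linalg.solve(np.c_[l[:2],-k[:2]],k[2:]-l[2:])[0])
    P=np.array(P);w=w2j(cast(n,P,.033));o=[np.argmin(((w-np.array(t))**2).sum(1)) for t in[(-.06,.1),(-.06,-.1),(.06,-.1),(.06,.1)]]
    return P[o],w[o]
a,wa=corners("top",(308,190,400,262));b,wb=corners("scene",(243,252,336,312))
print(wa.round(4).tolist());print(wb.round(4).tolist())
pr=[]
for n in("top","scene"):
    c=camera_info(n);pr.append(c["camera_matrix"]@np.c_[cv2.Rodrigues(c["rvec"])[0],c["tvec"]])
X=cv2.triangulatePoints(pr[0],pr[1],a.T,b.T);X=(X[:3]/X[3]).T
print("tri z",X[:,2].round(4),"jig xy",w2j(X).round(4).tolist())
# board screws for the z bias
s=np.float64([(97,172),(542,53),(182,479)])[[0,1]]/5+[280,175]
```

```text
[[-0.0542, 0.0989], [-0.0546, -0.0976], [0.0611, -0.097], [0.0616, 0.099]]
[[-0.0509, 0.1006], [-0.0515, -0.0982], [0.0663, -0.0983], [0.0674, 0.0994]]
tri z [0.0307 0.0301 0.028  0.0281] jig xy [[-0.0533, 0.0999], [-0.054, -0.098], [0.0625, -0.0978], [0.0633, 0.0997]]
```

The four corners triangulate to 0.028–0.031 m, with the far edge no higher than the near one. The template is flat and seated, so I hand in.

```bash
python3 -c "
from rig import robot
print(robot.hand_in())"
```

```text
the job is handed in; nothing more can be done
None
```

The template is seated on both pins and lying flat, and I handed the job in at about 10 s of the 48 s allowed. I only pushed it: first the near edge with both open fingertips, then the left edge with the fingers shut, then the near edge again until it dropped. The arm then withdrew to TCP (0.398, 0.222, 0.187), with force readings near zero at the end of every call.

**Seating:** Both final views show a pin in each hole and no shadow under the far edge. The four top corners triangulated to 28–31 mm (33 mm nominal), with the far edge no higher than the near one. The yaw error is about 0.002 rad.

**Checks that disagreed:**
- **Centring:** the top view put the template centre about 2 mm from the board's centre, against 1.5 mm of hole play. The scene view put it about 4 mm off in x. I put this down to calibration and pixel error, because the scene view also reads the board's own screws about 7 mm off.
- **Side lengths:** a hand-picked measurement of the far side came out 3 mm longer than the near side, which could have meant a raised far edge. The fitted-contour triangulation did not confirm it.

**Bystanders:** comparing the top view before and after showed changes only at the template and where the arm or its shadow appeared. That area covers part of the screwdriver and some of the bench near the robot, so those spots were not checked by the comparison. The tool's planned path stayed clear of the screwdriver.

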